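Set up the polariscope with crossed polars and the tint plate

TASK

Get the polariscope ready for a stress check of the clear dish on its stage: turn the analyser ring until its pointer stands on the long index line of the scale, and slide the slider with the round window fully home in the slot on the side of the head, its flange against the head. Leave both parts there and leave the dish, the narrow slider with the long window and the other loose things where they are.

Things in the scene. Friction and masses are not known exactly. Their poses are not given: they have to be found in the camera images.
- polariscope: Bench polariscope, fixed. Origin on the bench below the optical axis; z up; front at -x. White lamp base 38 mm high (x -75 to 130 mm, y -78 to 78), opal stage on it; black head over the stage (x -42 to 42 mm, y -45 to 45, z 99 to 140), on it a scale collar (80 mm across, top z 144), on that the analyser ring. Behind it an arm (50 wide, top z 143) to the column (x 84 to 118 mm, top z 155).
- analyser (a joint): Angle (rad) of the analyser ring, which turns about the vertical optical axis; counter-clockwise seen from above is positive. At 0 its white pointer stands on the long thick index line of the scale, which lies on the polariscope's -x side. Limits -1.7 and 1.7; dry friction about 0.06 N m; stays where it is left.
- analyser_grip (a point): Point on the axis of the analyser ring, 21.5 mm above the scale collar. The ring is a black knurled drum 50 mm across and 29 mm high, its top (with a round glass) 7.5 mm above this point. z is the turning axis; x and y turn with the ring, the pointer lies at its -x (a thin white line, 32 mm out from the axis at the collar).
- slot_mouth (a point): Centre of the slot mouth, in the plane of the head's side face (at the polariscope's y = -45 mm, 122 mm above the bench). Axes as the polariscope's: the slot runs level, straight in along +y. It is 38.5 mm wide (x), 7.5 mm high (z) and 87 mm deep; its first 6 mm are flared, to 43.5 by 12.5 mm at the mouth.
- round_slider_grip (a point): Slider with the ROUND window and the wider plate, loose, flat on the bench, 55-95 g: centre of its finger grip, a black block 14 mm wide (x), 34 mm long (y), 24 mm high; the point is 12 mm above the underside. Axes: y towards the plate's nose, z up. A flange 56 mm wide, 20 mm high, 4 mm thick follows 17 mm from this point, then the plate. The plate side is the heavier.
- round_slider_seat (a point): Point of the round-window slider where its plate leaves the flange, in the middle of the plate's thickness: 21 mm from the grip's centre towards the nose, 2.5 mm above the underside. Axes as the grip's. The plate is 36 mm wide, 5 mm thick, 83 mm long from here to the nose; the last 5 mm are 30 mm wide. Fully home, this point is at slot_mouth with axes parallel.
- wedge_slider_grip (a point): Centre of the finger grip of the other slider, which has a narrower plate (24 mm) and a long narrow window; otherwise the same shape and size. It is not wanted. Axes as for the round-window slider.
- dish: Clear shallow dish, 55 mm across and 13 mm high, loose on the stage below the head; origin under its middle.
- the_screwdriver: Small screwdriver lying on the bench, 133 mm long; bystander.
- tweezers: Steel tweezers lying on the bench, 122 mm long; bystander.
- objective: Spare microscope objective, 60 mm across and 48 mm high; bystander.
- eyepiece_cap: Round black cap, 36 mm across and 12 mm high; bystander.
- dust_blower: Rubber dust blower, upright, 47 mm across and 118 mm high; bystander.
Things that resemble listed ones, but are neither listed nor needed, are in the scene too. What is shaped like the dish but purple is not meant.

How it is judged:
By the outcome, as a careful person would: the job done as asked, in the order asked, and still so for the second after the job is handed in, with the robot touching nothing.
It also fails if it takes over 54 s, if anything falls off the work surface, if the arm or the gripper's body presses on something with over 40 N, if the wrist force passes 120 N, or if a joint passes its speed limit or range.

ROBOT

A 6-joint arm with a two-finger parallel gripper is mounted at the origin on a cart in front of the work surface, level with it; the furniture and walls round the work are solid. World frame = base frame: x ahead of the robot, y to its left, z up, the work surface at z = 0. Lengths are in m, angles in rad, forces in N, time in s.
With the tool pointing down it reaches from about 0.325 to 0.9 m from the base axis. Payload 6.1 kg.
Tool frame: the origin (TCP) lies midway between the tips of the shut fingers; the grasp point (between the pads) lies r.grip_depth behind it (r.grip_depth is the distance from the TCP to the grasp point, in m); z points along the fingers, y is the line along which they close (so a half turn about z gives the same grasp; the last joint's range is limited). The gripper opens to 87 mm and grips with 3 to 60 N. Pads are 19 mm wide; open, the fingers measure 117 mm over their backs; the gripper's body (75 mm by 190 mm) begins 51 mm behind the grasp point.
Start: joints at [1.166, 0.22, 1.526, -0, 1.395, -0.126], TCP at [0.172, 0.601, 0.223] pointing down, gripper open.
Joint ranges: [-2.98, 2.98], [-0.91, 2.08], [0.09, 2.57], [-1.24, 4.39], [0.2, 2.65], [-2.68, 2.68]. Speed limits (rad/s): [2.57, 2.57, 3.01, 3.14, 3.14, 3.14].

INTERFACE

Orientations are given as a unit quaternion [x, y, z, w].
In Python, from bench import r, viewer, job_done gives the robot as it stands.
- The arm moves only by the tool send_rows, never from a script. Its argument "motion" is a list that holds one entry, the list of rows, each a list of 4 numbers: the shift along the tool's x, y, z normalised to -1 to 1, where 1 is 3 cm, then the turn about the tool's z normalised to -1 to 1, where 1 is 180 degrees. A call has 1 to 8 rows; each row shifts and turns the commanded pose from where the row before left it, along the tool's axes as they then stand; what a row does not reach is not made up. A row lasts 1/10 s, in which the tool goes at most 50 mm and 8.59 degrees, less where a joint would pass 70% of its speed; a pose out of reach is approached as far as the arm can. A call with a number of a shift or a turn outside -1 to 1 is refused whole. A call with a gripper value outside its range is refused whole. "hand" is the closure, from 0 (fully open) to 1 (shut), set as the call begins (left out, the last holds). The fingers move at their own pace and stop on an object; "force" is the grip in N (left out, the last holds). Time passes only in rows, so rows that do not move let the fingers close. It gives the time, the measured TCP pose, the force, the opening and the grip force at its end, in the units of the state.
- r.observe(): the state, without advancing time (a new reading comes with each control period).
- viewer.grab_frame(name): name is "scene" or "top"; returns the picture (384x512x3 uint8, red, green, blue); there is no depth.
- viewer.camera_model(name): a dict with "camera_matrix" (3x3 intrinsics, pixels), "k1" (the pictures are not rectified: a ray, as slopes to the right and down, at radius r is drawn at 1 + k1 r^2 times it, then the intrinsics apply), "extrinsics" (4x4, takes a point from world to camera coordinates). Camera axes: x right, y down, z forward; pixel columns grow to the right and rows downward; lengths in m; the calibration is good to about 2 mm. A picture is of the moment at which its call begins. camera_model takes no time and is no camera call.
- job_done(): hands the job in; it is judged then, once.
The state is a dict: "time_s": time; "joints": joint angles; "joint_vel": joint speeds; "joint_torque": joint torques, N m; "position": TCP position; "tcp_rot": TCP orientation; "wrist_force": force on the tool from outside, world axes, zero at the start; "torque": the same for the moment, N m; "width": finger opening in m; "finger_force": force on a finger pad.
Only numpy, scipy, OpenCV 4.12 (cv2) and the standard library are available. Lean on these libraries where they do the work, as an engineer would, in place of code of your own. Each camera call takes 0.05 s, during which the arm holds its last target. There are 200 camera calls.

## Working session

There is one attempt and no reset: what is moved stays moved. The work goes in short steps, Python scripts to look and compute and a tool call to move; the robot and the scene stay as the last step left them, time stands still between calls to the robot, and variables do not carry over. Pictures are saved under pics/ and viewed, at most 10 in all, crops included, and the job is handed in when it is done.

Besides the shell and the picture viewer there is one more tool, called after "Call:" as a command line: name --argument value ..., lists and objects as JSON in quotes. send_rows: Moves the arm, as the interface text tells. Scaled input: -1 to 1 covers 3 cm each way for a shift and 180 degrees each way for a turn. Its arguments: {"type":"object","properties":{"motion":{"type":"array","items":{"type":"array","items":{"type":"array","items":{"type":"number","minimum":-1,"maximum":1}}}},"hand":{"type":"number"},"force":{"type":"number"}},"required":["motion"]}

```bash
mkdir -p pics; python3 - <<'E'
from bench import r, viewer
import cv2
for n in("scene","top"):
    im=viewer.grab_frame(n); cv2.imwrite(f"pics/{n}0.png",im[:,:,::-1]); m=viewer.camera_model(n); print(n,m)
print(r.observe(), r.grip_depth)
E
```

```text
scene {'camera_matrix': array([[425.68550831,   0.        , 257.54761934],
       [  0.        , 425.68550831, 187.72936788],
       [  0.        ,   0.        ,   1.        ]]), 'k1': 0.028912842623474558, 'extrinsics': array([[ 0.86042252, -0.50887473,  0.0268252 , -0.42061781],
       [-0.23282137, -0.43939734, -0.86759679,  0.3312647 ],
       [ 0.453285  ,  0.74025434, -0.49654428,  0.95219304],
       [ 0.        ,  0.        ,  0.        ,  1.        ]])}
top {'camera_matrix': array([[354.2003991 ,   0.        , 258.893117  ],
       [  0.        , 354.2003991 , 192.70996172],
       [  0.        ,   0.        ,   1.        ]]), 'k1': -0.08433888163810313, 'extrinsics': array([[ 0.00874876, -0.9996409 ,  0.02532852,  0.14930289],
       [-0.99798208, -0.01032169, -0.06265166,  0.57181266],
       [ 0.0628906 , -0.02472929, -0.997714  ,  1.12777319],
       [ 0.        ,  0.        ,  0.        ,  1.        ]])}
{'time_s': 0.1, 'joints': array([ 1.16592205e+00,  2.21170032e-01,  1.52751262e+00, -1.04777086e-05,
        1.39469037e+00, -1.26119790e-01]), 'joint_vel': array([ 0.00055736, -0.00035075, -0.00370708, -0.00028929,  0.00085283,
       -0.00063214]), 'joint_torque': array([ 1.93232292e-03, -4.95939767e+01, -3.88520229e+01,  7.03112665e-02,
        5.14995866e-02, -6.14767032e-05]), 'position': array([0.17176844, 0.60034483, 0.22152411]), 'tcp_rot': array([ 1.38925457e-01,  9.90302441e-01, -8.60347118e-04, -2.28598118e-04]), 'wrist_force': array([ 0.28559689,  1.06769564, -0.70982388]), 'torque': array([-0.02121597,  0.01721161, -0.02834611]), 'finger_force': 0.0, 'width': 0.08687344745893157} 0.0187
```

View pics/scene0.png

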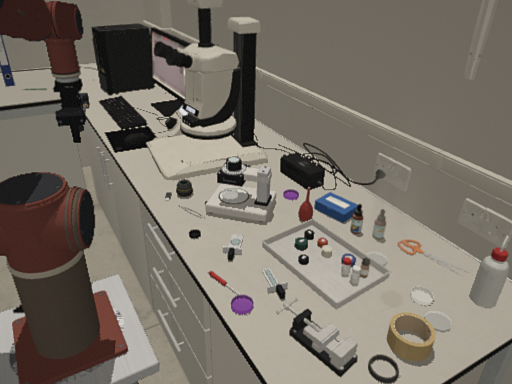

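View pics/top0.png

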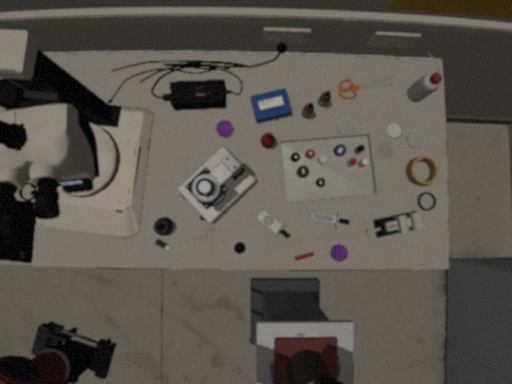

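The scene view shows the polariscope at (240,195) and two candidate sliders, at (233,245) and (274,283). In the top view the polariscope is at (215,185) and the sliders are at (272,222) and (328,218). I'll enlarge these to tell the sliders apart.

```bash
python3 - <<'E'
import cv2,numpy as np
t=cv2.imread("pics/top0.png")[140:245,172:352]; s=cv2.imread("pics/scene0.png")[148:300,170:300]
t=cv2.convertScaleAbs(cv2.resize(t,None,fx=4.4,fy=4.4,interpolation=cv2.INTER_CUBIC),alpha=1.5)
s=cv2.resize(s,None,fx=3.9,fy=3.9,interpolation=cv2.INTER_CUBIC)
cv2.imwrite("pics/t1.png",t);cv2.imwrite("pics/s1.png",s)
E
```

```text
(no output)
```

View pics/t1.png

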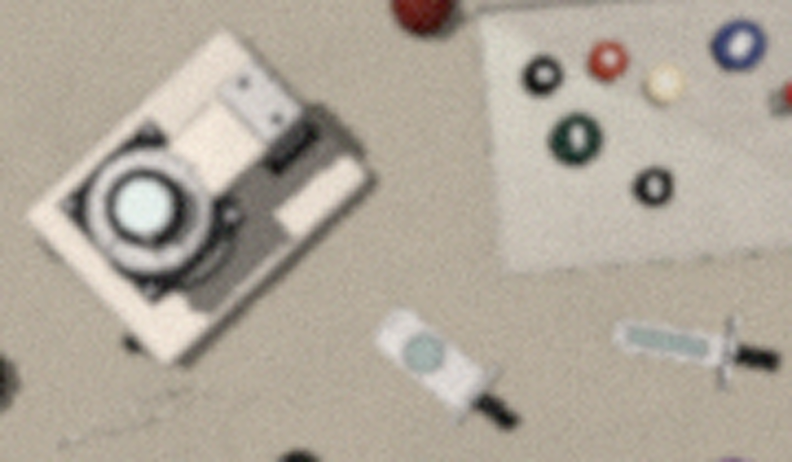

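View pics/s1.png

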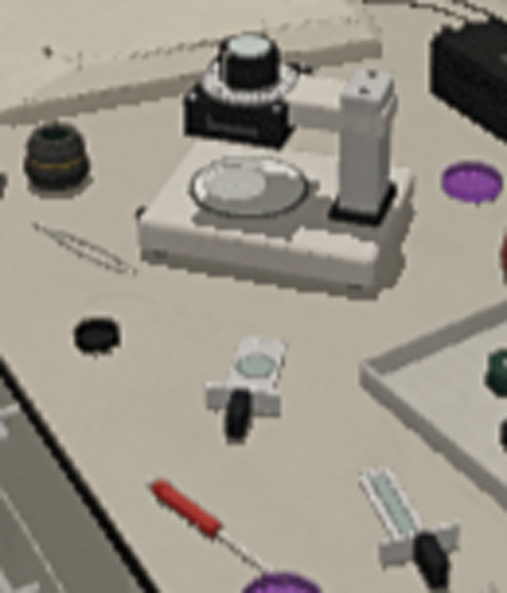

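In the top crop, the candidates are (425,352), with a round window and wide plate, and (665,340), with a narrow plate and long window. The first one is wanted. Next I'll measure the poses and unwrap the scale annulus.

```bash
cat > h.py <<'E'
import cv2,numpy as np
from bench import r,viewer
C={n:viewer.camera_model(n) for n in("scene","top")}
def ray(n,p):
    c=C[n];E=c["extrinsics"];d=np.array([c["k1"],0,0,0,0.])
    u=cv2.undistortPoints(np.array(p,float).reshape(-1,1,2),c["camera_matrix"],d)[:,0]
    v=np.c_[u,np.ones(len(u))]@E[:3,:3]
    return -E[:3,:3].T@E[:3,3],v
def onz(n,p,z):
    o,v=ray(n,p); return o+v*((z-o[2])/v[:,2])[:,None]
def px(n,P):
    c=C[n];E=c["extrinsics"]
    return cv2.projectPoints(np.array(P,float).reshape(-1,3),cv2.Rodrigues(E[:3,:3])[0],E[:3,3],c["camera_matrix"],np.array([c["k1"],0,0,0,0.]))[0][:,0]
def tri(p,q):
    o,v=ray("top",p);a,w=ray("scene",q);v=v[0];w=w[0]
    s=np.linalg.lstsq(np.c_[v,-w],a-o,rcond=None)[0]
    return (o+v*s[0]+a+w*s[1])/2,np.linalg.norm(o+v*s[0]-a-w*s[1])
def avg(n,k=6): return np.mean([viewer.grab_frame(n).astype(float) for _ in range(k)],0)
E
python3 - <<'E'
from h import *
t=avg("top");s=avg("scene");np.savez("avg.npz",t=t,s=s)
def blob(im,box,f,k=1):
    x0,y0,x1,y1=box;m=f(im[y0:y1,x0:x1]).astype(np.uint8)
    n,l,st,c=cv2.connectedComponentsWithStats(m)
    o=sorted(range(1,n),key=lambda i:-st[i,4])[:k]
    return [(c[i]+[x0,y0],st[i,4],(np.argwhere(l==i)[:,::-1]+[x0,y0])) for i in o]
# base
R=t[...,0]
print("bench R",R[230,200],"base",R[205,205:215].round(), t[188,205],t[222,268],t[228,270])
for name,box,f in [("base",(172,140,265,228),lambda c:c[...,2]>135),
  ("glass",(194,176,216,199),lambda c:c[...,2]>125),
  ("slgrip",(278,225,295,242),lambda c:c[...,0]<75),
  ("slplate",(255,205,285,235),lambda c:c[...,2]>125)]:
  for c,a,p in blob(t,box,f,2):
    print(name,c.round(2),a,[x.round(1) if hasattr(x,'round') else x for x in cv2.minAreaRect(p.astype(np.float32))])
for c,a,p in blob(s,(222,150,246,172),lambda c:c[...,2]>110,2): print("sglass",c.round(2),a)
cr=lambda im,c,h,f:cv2.resize(im[c[1]-h:c[1]+h,c[0]-h:c[0]+h],None,fx=f,fy=f,interpolation=cv2.INTER_CUBIC)
a=cr(t,(205,187),18,11)*1.4; b=cr(s,(233,168),18,11)
cv2.imwrite("pics/ring.png",np.clip(np.hstack([a,b]),0,255)[:,:,::-1])
E
```

```text
bench R 118.66666666666667 base [73. 77. 56. 36. 28. 34. 45. 48. 51. 53.] [152.16666667 158.33333333 155.83333333] [108.66666667 116.83333333 113.83333333] [134.         129.16666667 126.        ]
base [199.24 205.2 ] 254 [(197.5, 201.0), (44.547725677490234, 10.60660171508789), 45.0]
base [220.48 172.64] 181 [(220.5, 173.00001525878906), (13.435027122497559, 13.435027122497559), 45.0]
glass [204.  186.5] 104 [(204.0, 186.5), (11.0, 10.0), 90.0]
glass [202.74 180.6 ] 65 [(202.91506958007812, 181.45281982421875), (12.90085506439209, 26.105772018432617), 55.61965560913086]
slgrip [284.4  233.16] 45 [(284.5, 233.50001525878906), (9.899494171142578, 4.242640495300293), 45.0]
slplate [274.53 225.65] 91 [(274.5, 225.50001525878906), (9.899494171142578, 9.899494171142578), 45.0]
slplate [262.02 215.33] 64 [(262.5, 215.50001525878906), (7.071067810058594, 9.899494171142578), 45.0]
sglass [233.31 158.06] 341[ WARN:0@15.826] global loadsave.cpp:1063 imwrite_ Unsupported depth image for selected encoder is fallbacked to CV_8U.
```

View pics/ring.png

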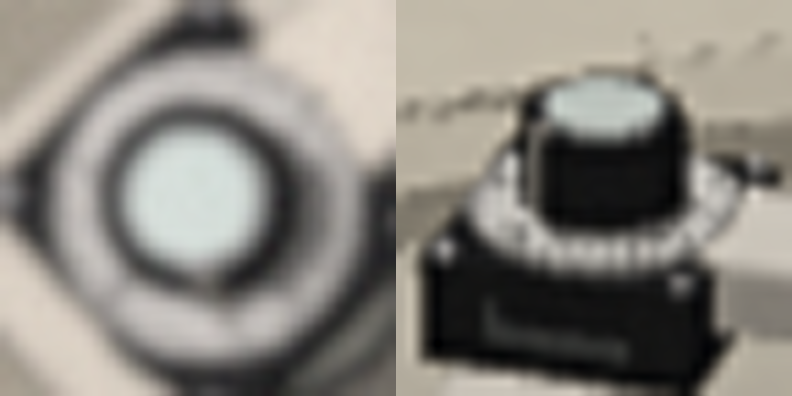

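```bash
cat > m.py <<'E'
from h import *
from scipy.ndimage import map_coordinates
d=np.load("avg.npz");t,s=d["t"],d["s"]
g=onz("top",[204,186.5],173/1e3)[0];P,e=tri([204,186.5],[234,159]);print("glass",g,"tri",P,e)
T=t[...,2]
def edge(c,yaw,axis,val,span,z):
    ax=np.array([np.cos(yaw),np.sin(yaw)]);ay=np.array([-ax[1],ax[0]])
    n,l=(ax,ay) if axis=="x" else (ay,ax)
    out=[]
    offs=np.arange(-.016,.016,.0005)
    for k in np.linspace(*span,40):
        q=c+l*k+np.outer(val+offs,n);p=px("top",np.c_[q,np.full(len(q),z)])
        v=map_coordinates(T,[p[:,1],p[:,0]],order=1);gr=np.gradient(cv2.GaussianBlur(v[None],(0,0),3)[0])*-np.sign(val)
        i=gr.argmax(); out.append(q[i])
    out=np.array(out,np.float32);L=cv2.fitLine(out,cv2.DIST_HUBER,0,.001,.001).ravel()
    r_=np.abs((out-L[2:])@[-L[1],L[0]]);
    return L,np.median(r_)
c=g[:2].copy();yaw=np.radians(-45)
for it in range(4):
    A={}
    for nm,a,v,sp in[("f","x",-.075,(-.06,.06)),("b","x",.130,(-.06,.06)),("l","y",.078,(-.05,.11)),("r","y",-.078,(-.05,.11))]:
        L,rr=edge(c,yaw,a,v,sp,.038);ang=np.degrees(np.arctan(L[1]/L[0]));A[nm]=(L,ang,rr)
    ax=np.array([np.cos(yaw),np.sin(yaw)]);ay=np.array([-ax[1],ax[0]])
    print({k:(round(float(v[1]),2),round(float(v[2]*1e3),1),round(float((v[0][2:]-c)@(ax if k in "fb" else ay))*1e3,1)) for k,v in A.items()},c,np.degrees(yaw))
    yaw=np.radians(np.mean([A["l"][1],A["r"][1],A["f"][1]-90,A["b"][1]-90]))
    ax=np.array([np.cos(yaw),np.sin(yaw)]);ay=np.array([-ax[1],ax[0]])
    pr=lambda k,a:(A[k][0][2:]-c)@a
    c=c+ax*((pr("f",ax)+.075+pr("b",ax)-.130)/2)+ay*((pr("l",ay)+pr("r",ay))/2)
print("pol",c,np.degrees(yaw));np.savez("pol.npz",c=c,yaw=yaw)
# pointer
for z in(.15,.16,.17): print("ptr", np.round(px("scene",[[*(c-ax*.0255),z]]),1),np.round(px("top",[[*(c-ax*.03),z]]),1))
gr=onz("top",[284.4,233.16],.024)[0];w=onz("top",[274.53,225.65],.005)[0];n=onz("top",[262.02,215.33],.005)[0]
print("slider",gr,w,n,np.degrees(np.arctan2(*(n-gr)[1::-1])),np.degrees(np.arctan2(*(n-w)[1::-1])))
E
python3 m.py
```

```text
glass [0.57620255 0.31160392 0.173     ] tri [0.57766656 0.31048677 0.17507021] 0.0036691920741474047
{'f': (44.14, 0.4, -71.5), 'b': (44.72, 0.8, 125.4), 'l': (-45.66, 0.2, 74.3), 'r': (-45.46, 0.5, -77.3)} [0.57620255 0.31160392] -45.0
{'f': (44.02, 0.5, -70.9), 'b': (45.43, 0.8, 126.7), 'l': (-45.68, 0.2, 75.9), 'r': (-45.45, 0.5, -75.8)} [0.57501344 0.31113162] -45.56516
{'f': (44.06, 0.4, -71.2), 'b': (44.99, 0.6, 125.5), 'l': (-45.72, 0.3, 75.8), 'r': (-45.45, 0.4, -75.9)} [0.57524875 0.31079055] -45.41998
{'f': (44.04, 0.5, -70.9), 'b': (45.47, 0.8, 126.6), 'l': (-45.76, 0.3, 75.9), 'r': (-45.42, 0.4, -75.8)} [0.5750014  0.31106791] -45.529903
pol [0.57526375 0.31079791] -45.415882
ptr [[225.2 165. ]] [[197.7 194.8]]
ptr [[225.1 162.3]] [[197.2 194.6]]
ptr [[225.1 159.5]] [[196.6 194.4]]
slider [0.44123069 0.07231228 0.024     ] [0.4643834  0.10273899 0.005     ] [0.49751975 0.14367343 0.005     ] 51.73393121406445 51.009904416702916
```

```bash
python3 - <<'E'
from h import *
d=np.load("avg.npz");t,s=d["t"],d["s"];p=np.load("pol.npz");c,yaw=p["c"],float(p["yaw"])
for th in range(-100,101,20):
    a=yaw+np.pi+np.radians(th);u=np.array([np.cos(a),np.sin(a)])
    print(th,[px("scene",[*(c+u*r_),z]).round(1)[0].tolist() for r_,z in((.025,.168),(.025,.15),(.032,.145))],[px("top",[*(c+u*r_),z]).round(1)[0].tolist() for r_,z in((.025,.17),(.032,.145),(.037,.144))])
print("scene G");print(s[156:180,220:243,1].round().astype(int))
print("top G");print(t[176:204,190:222,1].round().astype(int))
E
```

```text
-100 [[236.3, 158.1], [236.3, 163.1], [237.3, 163.6]] [[199.5, 179.5], [199.4, 178.4], [198.5, 177.0]]
-80 [[233.7, 157.7], [233.8, 162.7], [234.0, 163.1]] [[197.2, 181.7], [196.6, 181.1], [195.2, 180.1]]
-60 [[231.1, 157.8], [231.1, 162.8], [230.7, 163.2]] [[195.8, 184.5], [194.8, 184.5], [193.2, 184.1]]
-40 [[228.6, 158.2], [228.6, 163.2], [227.5, 163.8]] [[195.5, 187.5], [194.4, 188.4], [192.7, 188.5]]
-20 [[226.6, 159.0], [226.6, 164.0], [224.9, 164.8]] [[196.2, 190.6], [195.3, 192.2], [193.7, 192.9]]
0 [[225.3, 160.0], [225.3, 165.1], [223.3, 166.2]] [[197.9, 193.1], [197.4, 195.4], [196.2, 196.6]]
20 [[224.9, 161.2], [224.9, 166.3], [222.8, 167.7]] [[200.4, 195.0], [200.5, 197.7], [199.8, 199.2]]
40 [[225.4, 162.4], [225.5, 167.5], [223.4, 169.3]] [[203.4, 195.8], [204.3, 198.7], [204.1, 200.5]]
60 [[226.8, 163.5], [226.9, 168.5], [225.3, 170.6]] [[206.5, 195.6], [208.2, 198.5], [208.6, 200.2]]
80 [[229.0, 164.2], [229.1, 169.3], [228.0, 171.6]] [[209.4, 194.3], [211.7, 196.9], [212.7, 198.3]]
100 [[231.6, 164.6], [231.7, 169.7], [231.4, 172.1]] [[211.6, 192.2], [214.5, 194.2],
[... 5384 characters left out ...]
7  86  60  39  32  47  64  74  71]
 [148 149 150 148 146 132 110  88  91 109 122 129 132 135 138 139 136 131
  125 126 129 123 107  81  56  37  33  48  65  76  75  62]
 [146 148 149 150 149 142 126  97  79  82  96 108 118 120 122 127 128 122
  114 108 102  92  76  52  33  32  48  65  76  78  66  56]
 [138 145 148 148 150 147 136 118  91  71  63  74  83  87  91  94  94  89
   82  76  64  54  42  32  30  46  64  72  72  64  55  52]
 [128 140 144 147 150 148 145 136 117  93  70  50  47  47  50  54  53  50
   49  43  36  29  26  32  45  60  68  66  60  53  53  60]
 [120 130 139 147 148 149 147 146 138 122 100  75  51  33  34  35  34  30
   31  29  27  24  23  42  55  59  59  53  54  58  63  71]]
```

The top view shows the pointer's glint on the drum at about (204.6,193), and in the scene view it lies on the drum side at (227,165). Both put the analyser at about +53°. The index line is at top (196,195), which is the -x direction and agrees with the base yaw of -45.5°. The ring must turn about -53°, and I'll move above it now.

Call:
send_rows --motion '[[[-0.975,-0.346,0,0],[-0.975,-0.346,0,0],[-0.975,-0.346,0,0],[-0.975,-0.346,0,0],[-0.975,-0.346,0,0],[-0.975,-0.346,0,0],[-0.975,-0.346,0,0],[-0.975,-0.346,0,0]]]' --hand 0

```text
time_s: 1.5
position: [0.3751, 0.4558, 0.2227]
tcp_rot: [0.139, 0.99, 0.0, 0.0]
wrist_force: [-0.1, -0.3, 0.3]
width: 0.0871
finger_force: 0.0
```

Call:
send_rows --motion '[[[-0.975,-0.346,0,0],[-0.975,-0.346,0,0],[-0.975,-0.346,0,0],[-0.975,-0.346,0,0],[-0.975,-0.346,0,0],[-0.975,-0.346,0,0],[-0.975,-0.346,0,0],[-0.975,-0.346,0,0]]]'

```text
time_s: 2.3
position: [0.5772, 0.3116, 0.2226]
tcp_rot: [0.139, 0.99, 0.0, 0.0]
wrist_force: [-0.5, 0.2, -0.6]
width: 0.0871
finger_force: 0.0
```

Call:
send_rows --motion '[[[0,0,0,0],[0,0,0,0],[0,0,0,0]]]'

```text
time_s: 2.6
position: [0.5755, 0.3129, 0.2224]
tcp_rot: [0.139, 0.99, 0.0, -0.0]
wrist_force: [0.0, -0.9, 0.5]
width: 0.0871
finger_force: 0.0
```

Call:
send_rows --motion '[[[0,-0.03,0.6,0],[0,-0.03,0.6,0],[0,0,0.6,0],[0,0,0.4,0],[0,0,0.23,0],[0,0,0,0]]]'

```text
time_s: 3.2
position: [0.5748, 0.3109, 0.1487]
tcp_rot: [0.139, 0.99, -0.0, -0.001]
wrist_force: [0.5, -0.2, 0.5]
width: 0.0871
finger_force: 0.0
```

Call:
send_rows --motion '[[[0,0,0,0],[0,0,0,0],[0,0,0,0],[0,0,0,0],[0,0,0,0],[0,0,0,0],[0,0,0,0],[0,0,0,0]]]' --hand 1 --force 30

```text
time_s: 4.0
position: [0.5763, 0.3122, 0.15]
tcp_rot: [0.139, 0.99, 0.001, 0.001]
wrist_force: [2.8, 5.0, -0.4]
width: 0.0495
finger_force: 30.0
```

Call:
send_rows --motion '[[[0,0,0,0.0368],[0,0,0,0.0368],[0,0,0,0.0368],[0,0,0,0.0368],[0,0,0,0.0368],[0,0,0,0.0368],[0,0,0,0.0368],[0,0,0,0.0368]]]'

```text
time_s: 4.8
position: [0.576, 0.3119, 0.15]
tcp_rot: [0.568, 0.823, 0.001, -0.0]
wrist_force: [1.2, 4.0, -0.4]
width: 0.0495
finger_force: 30.0
```

Call:
send_rows --motion '[[[0,0,0,0],[0,0,0,0],[0,0,0,0]]]'

```text
time_s: 5.1
position: [0.576, 0.3119, 0.15]
tcp_rot: [0.565, 0.825, 0.001, -0.0]
wrist_force: [2.1, 4.9, -0.8]
width: 0.0495
finger_force: 30.0
```

Call:
send_rows --motion '[[[0,0,0,0],[0,0,0,0],[0,0,0,0],[0,0,-0.5,0],[0,0,-0.8,0],[0,0,-0.8,0],[0,0,-0.8,0]]]' --hand 0

```text
time_s: 5.8
position: [0.5759, 0.3105, 0.2388]
tcp_rot: [0.566, 0.824, 0.0, 0.0]
wrist_force: [-0.2, 0.3, 0.1]
width: 0.0864
finger_force: 0.0
```

Call:
send_rows --motion '[[[-0.729,-0.886,0,0],[-0.729,-0.886,0,0],[-0.729,-0.886,0,0],[-0.729,-0.886,0,0],[-0.729,-0.886,0,0],[-0.729,-0.886,0,0],[-0.729,-0.886,0,0],[-0.729,-0.886,0,0]]]'

```text
time_s: 6.6
position: [0.4395, 0.0699, 0.238]
tcp_rot: [0.566, 0.824, 0.0, 0.001]
wrist_force: [0.4, 0.5, 0.5]
width: 0.0872
finger_force: 0.0
```

Call:
send_rows --motion '[[[0,0,0,0.0415],[0,0,0,0.0415],[0,0,0,0.0415],[0,0,0,0.0415],[0,0,0,0.0415],[0,0,0,0.0415],[0,0,0,0.0415],[0,0,0,0.0415]]]'

```text
time_s: 7.4
position: [0.4402, 0.0709, 0.238]
tcp_rot: [0.903, 0.43, 0.001, 0.0]
wrist_force: [-0.8, -0.0, -0.0]
width: 0.0866
finger_force: 0.0
```

```bash
python3 - <<'E'
from h import *
t=avg("top",6);o=np.load("avg.npz")["t"];np.savez("avg2.npz",t=t)
cr=lambda im,c,h,f:cv2.resize(im[c[1]-h:c[1]+h,c[0]-h:c[0]+h],None,fx=f,fy=f,interpolation=cv2.INTER_CUBIC)
cv2.imwrite("pics/ring2.png",np.clip(np.hstack([cr(t,(205,187),18,11),cr(o,(205,187),18,11)])*1.4,0,255).astype(np.uint8)[:,:,::-1])
p=np.load("pol.npz");c,yaw=p["c"],float(p["yaw"])
from scipy.ndimage import map_coordinates
# angular profiles around the axis (image-measured glass offset applied), new minus old
off=np.array([204,186.5])-px("top",[*c,.173])[0];print("off",off)
for r_,z in((.0245,.172),(.0265,.16),(.029,.147),(.032,.146),(.037,.145)):
    th=np.arange(-30,91,5);a=yaw+np.pi+np.radians(th)
    q=px("top",np.c_[c[0]+r_*np.cos(a),c[1]+r_*np.sin(a),np.full(len(a),z)])+off
    f=lambda im:map_coordinates(im[...,1],[q[:,1],q[:,0]],order=1).round().astype(int)
    print(r_,"new",dict(zip(th.tolist(),f(t).tolist())),"\n   old",f(o).tolist())
s=r.observe();print(s["time_s"],s["position"],s["tcp_rot"],s["joints"].round(2))
E
```

```text
off [-0.2830931  -0.33926992]
0.0245 new {-30: 104, -25: 103, -20: 104, -15: 108, -10: 112, -5: 120, 0: 121, 5: 117, 10: 110, 15: 100, 20: 94, 25: 94, 30: 91, 35: 87, 40: 83, 45: 74, 50: 65, 55: 55, 60: 46, 65: 42, 70: 40, 75: 34, 80: 34, 85: 33, 90: 29} 
   old [101, 102, 103, 102, 101, 99, 91, 84, 81, 83, 86, 88, 85, 83, 85, 83, 79, 73, 64, 50, 43, 34, 31, 30, 28]
0.0265 new {-30: 109, -25: 111, -20: 116, -15: 120, -10: 127, -5: 130, 0: 128, 5: 125, 10: 120, 15: 118, 20: 119, 25: 122, 30: 123, 35: 121, 40: 115, 45: 109, 50: 102, 55: 95, 60: 88, 65: 80, 70: 72, 75: 64, 80: 60, 85: 54, 90: 54} 
   old [107, 109, 112, 112, 111, 107, 99, 97, 104, 110, 113, 115, 118, 119, 115, 108, 99, 88, 76, 69, 66, 63, 61, 55, 53]
0.029 new {-30: 121, -25: 124, -20: 129, -15: 135, -10: 138, -5: 139, 0: 137, 5: 135, 10: 135, 15: 140, 20: 142, 25: 144, 30: 146, 35: 143, 40: 141, 45: 140, 50: 140, 55: 137, 60: 133, 65: 124, 70: 115, 75: 108, 80: 103, 85: 92, 90: 85} 
   old [117, 120, 123, 124, 121, 114, 109, 117, 126, 132, 134, 135, 138, 138, 135, 132, 122, 110, 105, 107, 109, 112, 105, 93, 83]
0.032 n
[... 177 characters left out ...]
 65: 142, 70: 138, 75: 135, 80: 127, 85: 118, 90: 105} 
   old [133, 135, 136, 134, 132, 123, 116, 123, 132, 137, 138, 138, 138, 139, 140, 140, 134, 125, 121, 127, 130, 132, 125, 116, 104]
0.037 new {-30: 125, -25: 125, -20: 120, -15: 123, -10: 124, -5: 123, 0: 116, 5: 120, 10: 119, 15: 121, 20: 125, 25: 125, 30: 127, 35: 129, 40: 128, 45: 129, 50: 130, 55: 130, 60: 126, 65: 125, 70: 133, 75: 131, 80: 125, 85: 116, 90: 112} 
   old [116, 116, 113, 116, 116, 113, 107, 110, 112, 113, 117, 118, 119, 120, 118, 120, 122, 119, 115, 116, 124, 122, 117, 110, 107]
7.7 [0.44012869 0.07099644 0.23709795] [9.00977843e-01 4.33865015e-01 2.33763582e-04 1.44347655e-04] [-0.02 -0.23  1.95 -0.    1.42  0.66]
```

View pics/ring2.png

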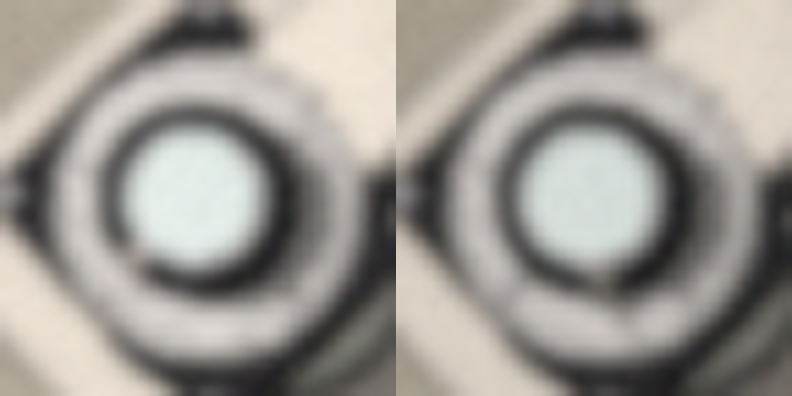

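```bash
python3 - <<'E'
from h import *
t=np.load("avg2.npz")["t"];o=np.load("avg.npz")["t"]
p=np.load("pol.npz");c,yaw=p["c"],float(p["yaw"])
g=t[150:230,165:260].sum()/o[150:230,165:260].sum()
D=(t/g-o).mean(2);print("gain",g);print("D0");print(D[189:200,193:209].round().astype(int))
def cen(im):
    w=cv2.GaussianBlur(im,(0,0),.8)[176:197,194:215].mean(2)>105*1 
    a=np.argwhere(w)[:,::-1]+[194,176];return a.mean(0)
# glass centre by ellipse on upsampled contour
for im in(o,t/g):
    u=cv2.resize(im[174:200,191:217].mean(2),None,fx=8,fy=8,interpolation=cv2.INTER_CUBIC)
    cs,_=cv2.findContours((u>115).astype(np.uint8),cv2.RETR_EXTERNAL,cv2.CHAIN_APPROX_NONE)
    k=[e for e in cs if cv2.pointPolygonTest(e,(104,100),False)>0][0];e=cv2.fitEllipse(k)
    print("glass",(np.array(e[0])+.5)/8-.5+[191,174],np.array(e[1])/8)
E
```

```text
gain 1.0710586133133297
D0
[[ -1  -2  -4  -6  -2   1   1   0   0   0   1   0   0   1   0  -1]
 [  1  -1  -5  -7  -1   7   8   5   1  -2  -1  -1  -1   0  -1  -2]
 [  1  -1  -3  -4   5  26  28  14   2  -1  -1   0  -1   0   1   1]
 [  1   0   0   0   9  33  46  25   3   1   0  -1  -2  -4   1   0]
 [ -2  -1  -1   1  11  24  33  20   3   0  -4 -12 -15 -13  -5  -3]
 [  2  -2   1   4  14  21  14   6  -2  -4  -5 -19 -34 -29 -13  -3]
 [  1  -1   1   5  14  13   1  -1   0   0  -6 -19 -26 -24  -7  -1]
 [  0  -1   1   2   7   3  -2  -2  -2  -3  -7  -8  -7   2   8  10]
 [  1   0  -1   2   2  -1  -2   1   1  -1  -5  -5  -1  10  22  16]
 [  0   1   0   0  -1   0   0   0   0  -1  -2  -1   1  10  19  17]
 [  1   0   1   0   0   0   0   0  -2   1   0  -1   2   5   8   8]]
glass [204.04907036 186.5142622 ] [11.75457287 11.82300663]
glass [204.00358486 186.51790905] [11.69849491 11.9508009 ]
```

```bash
python3 - <<'E'
from h import *
from scipy.ndimage import map_coordinates
t=np.load("avg2.npz")["t"];o=np.load("avg.npz")["t"]
p=np.load("pol.npz");c0,yaw=p["c"],float(p["yaw"])
D=(t/1.071-o).mean(2);O=o.mean(2)
c=onz("top",[204.03,186.52],.173)[0][:2];print("axis",c)
th=np.arange(-40,100,.5);a=yaw+np.pi+np.radians(th)
def prof(im,r_,z):
    q=px("top",np.c_[c[0]+r_*np.cos(a),c[1]+r_*np.sin(a),np.full(len(a),z)]);return map_coordinates(im,[q[:,1],q[:,0]],order=3)
def peak(v,lo,hi):
    m=(th>=lo)&(th<=hi);x=th[m];w=v[m];k=x[w.argmax()];m=(th>k-18)&(th<k+18);w=np.clip(v[m]-.3*v[m].max(),0,None);return round(float((th[m]*w).sum()/w.sum()),1),round(float(v[m].max()),1)
for z,rs in((.173,(.018,.020,.022,.024)),):
  for r_ in rs: print("rim",z,r_,"new",peak(prof(D,r_,z),-25,25),"old",peak(prof(-D,r_,z),35,75))
for r_ in(.028,.030,.032): print("collar new",r_,peak(prof(D,r_,.146),-25,25))
for r_ in(.029,.031,.033,.035,.037):
    v=prof(O,r_,.144);b=np.interp(th,[-15,15],[v[th==-15][0],v[th==15][0]]);print("index old",r_,peak(np.where(abs(th)<15,b-v,0),-14,14))
E
```

```text
axis [0.57614758 0.31151934]
rim 0.173 0.018 new (2.3, 25.3) old (53.1, 13.6)
rim 0.173 0.02 new (2.6, 43.6) old (54.8, 28.8)
rim 0.173 0.022 new (3.3, 42.7) old (55.7, 35.7)
rim 0.173 0.024 new (4.6, 27.8) old (55.0, 27.2)
collar new 0.028 (-2.9, 21.7)
collar new 0.03 (-1.5, 18.7)
collar new 0.032 (-0.7, 14.4)
index old 0.029 (-0.9, 20.4)
index old 0.031 (-0.6, 21.1)
index old 0.033 (-0.5, 20.3)
index old 0.035 (0.0, 15.7)
index old 0.037 (0.6, 9.3)
```

The pointer now covers the index line to within a couple of degrees. The rim reads +2 to +3°, the scene view +1.7° and the collar -2°, so my best estimate is +1.7° too far. I'll regrip and take that out.

Call:
send_rows --motion '[[[0,0,0,-0.0415],[0,0,0,-0.0415],[0,0,0,-0.0415],[0,0,0,-0.0415],[0,0,0,-0.0415],[0,0,0,-0.0415],[0,0,0,-0.0415],[0,0,0,-0.0415]]]'

```text
time_s: 8.5
position: [0.44, 0.071, 0.2368]
tcp_rot: [0.563, 0.826, -0.0, 0.0]
wrist_force: [-0.7, -0.3, 0.2]
width: 0.0875
finger_force: 0.0
```

Call:
send_rows --motion '[[[0.729,0.886,0,0],[0.729,0.886,0,0],[0.729,0.886,0,0],[0.729,0.886,0,0],[0.729,0.886,0,0],[0.729,0.886,0,0],[0.729,0.886,0,0],[0.729,0.886,0,0]]]'

```text
time_s: 9.3
position: [0.5762, 0.312, 0.2365]
tcp_rot: [0.565, 0.825, -0.0, -0.0]
wrist_force: [0.6, -0.3, -0.4]
width: 0.0873
finger_force: 0.0
```

Call:
send_rows --motion '[[[0,0,0,0],[0,0,0.7,0],[0,0,0.7,0],[0,0,0.7,0],[0,0,0.5,0],[0,0,0.3,0],[0,0,0,0],[0,0,0,0]]]'

```text
time_s: 10.1
position: [0.5762, 0.3107, 0.1505]
tcp_rot: [0.566, 0.824, 0.0, 0.0]
wrist_force: [0.6, -0.5, 0.4]
width: 0.0868
finger_force: 0.0
```

Call:
send_rows --motion '[[[0,0,0,0],[0,0,0,0],[0,0,0,0],[0,0,0,0],[0,0,0,0],[0,0,0,0],[0,0,0,0],[0,0,0,0]]]' --hand 1 --force 30

```text
time_s: 10.9
position: [0.5764, 0.3109, 0.1498]
tcp_rot: [0.566, 0.824, 0.001, 0.0]
wrist_force: [3.6, 1.6, -1.6]
width: 0.0493
finger_force: 30.0
```

Call:
send_rows --motion '[[[0,0,0,0.0047],[0,0,0,0.0047],[0,0,0,0],[0,0,0,0],[0,0,0,0]]]'

```text
time_s: 11.4
position: [0.5763, 0.3109, 0.1498]
tcp_rot: [0.579, 0.816, 0.001, 0.0]
wrist_force: [4.7, 2.4, -2.1]
width: 0.0494
finger_force: 30.0
```

Call:
send_rows --motion '[[[0,0,0,0],[0,0,0,0],[0,0,0,0],[0,0,-0.5,0],[0,0,-0.8,0],[0,0,-0.8,0],[0,0,-0.8,0]]]' --hand 0

```text
time_s: 12.1
position: [0.5757, 0.3107, 0.2389]
tcp_rot: [0.578, 0.816, 0.0, 0.0]
wrist_force: [0.2, 0.1, -0.2]
width: 0.086
finger_force: 0.0
```

Call:
send_rows --motion '[[[-0.752,-0.861,0,0],[-0.752,-0.861,0,0],[-0.752,-0.861,0,0],[-0.752,-0.861,0,0],[-0.752,-0.861,0,0],[-0.752,-0.861,0,0],[-0.752,-0.861,0,0],[-0.752,-0.861,0,0]]]'

```text
time_s: 12.9
position: [0.4398, 0.0709, 0.2379]
tcp_rot: [0.578, 0.816, 0.0, 0.001]
wrist_force: [1.0, -0.3, -0.2]
width: 0.0868
finger_force: 0.0
```

Call:
send_rows --motion '[[[0,0,0,0.0404],[0,0,0,0.0404],[0,0,0,0.0404],[0,0,0,0.0404],[0,0,0,0.0404],[0,0,0,0.0404],[0,0,0,0.0404],[0,0,0,0.0404]]]'

```text
time_s: 13.7
position: [0.4406, 0.0719, 0.238]
tcp_rot: [0.903, 0.429, 0.001, 0.0]
wrist_force: [0.7, 1.3, 0.1]
width: 0.0874
finger_force: 0.0
```

Call:
send_rows --motion '[[[0,0,0.8,0],[0,0,0.8,0],[0,0,0.8,0],[0,0,0.8,0],[0,0,0.8,0],[0,0,0.8,0],[0,0,0.8,0],[0,0,0,0]]]'

```text
time_s: 14.5
position: [0.4381, 0.0719, 0.0666]
tcp_rot: [0.902, 0.432, -0.002, -0.001]
wrist_force: [-1.5, -1.1, -0.5]
width: 0.0868
finger_force: 0.0
```

```bash
python3 - <<'E'
from h import *
s=viewer.grab_frame("scene");cv2.imwrite("pics/ap.png",cv2.resize(s[190:300,180:320],None,fx=5,fy=5,interpolation=cv2.INTER_CUBIC)[:,:,::-1])
s=r.observe();print(s["time_s"],s["position"],s["tcp_rot"],s["joints"].round(2))
E
```

```text
14.55 [0.43946112 0.07195415 0.06833756] [ 9.01950989e-01  4.31836053e-01 -1.28529339e-03 -6.20980473e-04] [-0.02 -0.03  2.11 -0.    1.07  0.66]
```

View pics/ap.png

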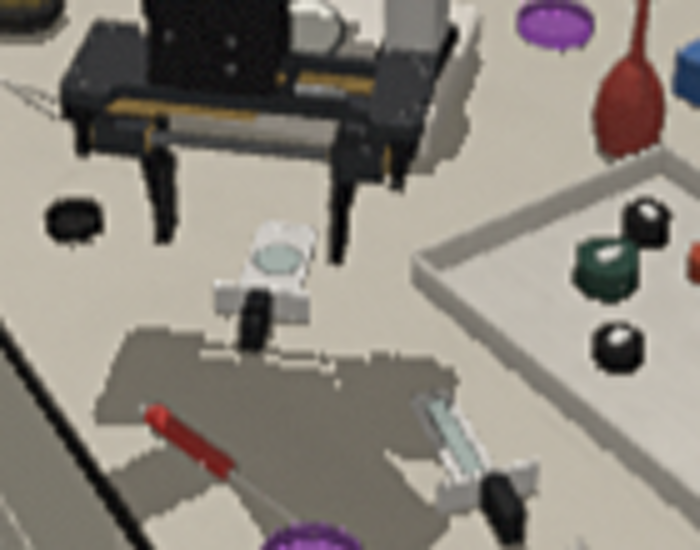

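The open fingers, at crop (163,240) and (338,262), straddle the grip block at (253,318), so they'll come down around it. I'll descend and grasp.

Call:
send_rows --motion '[[[0,0,0.6,0],[0,0,0.6,0],[0,0,0.5,0],[0,0,0.3,0],[0,0,0.12,0],[0,0,0,0],[0,0,0,0]]]'

```text
time_s: 15.25
position: [0.4414, 0.0719, 0.006]
tcp_rot: [0.902, 0.432, 0.001, 0.0]
wrist_force: [0.8, -0.2, -0.1]
width: 0.087
finger_force: 0.0
```

Call:
send_rows --motion '[[[0,0,0,0],[0,0,0,0],[0,0,0,0],[0,0,0,0],[0,0,0,0],[0,0,0,0],[0,0,0,0],[0,0,0,0]]]' --hand 1 --force 40

```text
time_s: 16.05
position: [0.4405, 0.0719, 0.005]
tcp_rot: [0.902, 0.432, -0.0, -0.0]
wrist_force: [0.4, -0.3, 0.3]
width: 0.031
finger_force: 0.0
```

Call:
send_rows --motion '[[[0,0,0,0],[0,0,0,0],[0,0,0,0],[0,0,0,0]]]'

```text
time_s: 16.45
position: [0.4405, 0.0719, 0.005]
tcp_rot: [0.902, 0.432, 0.0, -0.0]
wrist_force: [0.9, 0.4, 0.5]
width: 0.0137
finger_force: 40.0
```

Call:
send_rows --motion '[[[0,0,-0.3,0],[0,0,-0.6,0],[0,0,-0.7,0],[0,0,-0.7,0],[0,0,-0.7,0],[0,0,-0.7,0.0185],[0,0,-0.283,0.0184],[0,0,0,0]]]'

```text
time_s: 17.25
position: [0.4419, 0.0719, 0.1268]
tcp_rot: [0.926, 0.379, 0.002, 0.001]
wrist_force: [0.8, 0.1, -0.9]
width: 0.0136
finger_force: 40.0
```

Call:
send_rows --motion '[[[0.378,-0.315,0,0],[0.378,-0.315,0,0],[0.378,-0.315,0,0],[0.378,-0.315,0,0],[0.378,-0.315,0,0],[0.378,-0.315,0,0],[0.378,-0.315,0,0],[0.378,-0.315,0,0]]]'

```text
time_s: 18.05
position: [0.4518, 0.1902, 0.1241]
tcp_rot: [0.925, 0.379, -0.0, -0.0]
wrist_force: [0.2, -0.1, -1.3]
width: 0.0136
finger_force: 40.0
```

Call:
send_rows --motion '[[[0,0,0,0],[0,0,0,0],[0,0,0,0]]]'

```text
time_s: 18.35
position: [0.452, 0.1891, 0.1243]
tcp_rot: [0.925, 0.379, -0.0, 0.0]
wrist_force: [-1.0, -0.7, 0.7]
width: 0.0138
finger_force: 40.0
```

```bash
python3 - <<'E'
from h import *
s=avg("scene",2);t=avg("top",2)
f=lambda im,x,y,w,h,k:cv2.resize(im[y:y+h,x:x+w],None,fx=k,fy=k,interpolation=cv2.INTER_CUBIC)
A=f(s,190,140,90,110,5);B=f(t,180,160,110,90,3)
A=cv2.resize(A,(450,550));B=np.pad(B*1.3,((0,550-270),(0,0),(0,0)))
cv2.imwrite("pics/pre.png",np.clip(np.hstack([A,B]),0,255).astype(np.uint8)[:,:,::-1])
q=[r.observe() for _ in range(1)][0];print(q["time_s"],q["position"],q["tcp_rot"],q["wrist_force"],q["torque"],q["width"])
E
```

```text
18.55 [0.45223479 0.18901838 0.12454807] [ 9.25567546e-01  3.78582506e-01 -5.87701344e-06  6.52547384e-05] [-0.55964008  0.40576219 -0.62530865] [-0.11506615  0.08699745 -0.04556361] 0.013960776568219486
```

View pics/pre.png

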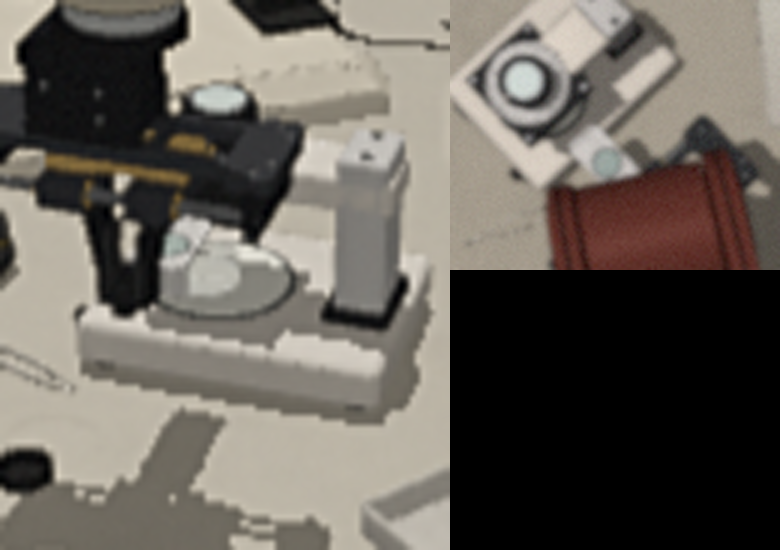

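The slider is level with the slot. In the top inset its window is at (607,160), in line with the ring at (525,82), and the nose is about 25 mm short of the mouth. I'll insert gently while watching the force.

Call:
send_rows --motion '[[[0.19,0,0,0],[0.19,0,0,0],[0.19,0,0,0],[0.19,0,0,0],[0.19,0,0,0],[0.19,0,0,0],[0.19,0,0,0],[0,0,0,0]]]'

```text
time_s: 19.35
position: [0.4812, 0.2179, 0.1246]
tcp_rot: [0.925, 0.379, 0.0, -0.0]
wrist_force: [-0.2, 0.0, 0.0]
width: 0.0136
finger_force: 40.0
```

Call:
send_rows --motion '[[[0.13,0,0,0],[0.13,0,0,0],[0.13,0,0,0],[0.13,0,0,0],[0.13,0,0,0],[0.13,0,0,0],[0,0,0,0]]]'

```text
time_s: 20.05
position: [0.4977, 0.2342, 0.1246]
tcp_rot: [0.925, 0.379, 0.0, 0.0]
wrist_force: [-0.6, -0.3, -0.3]
width: 0.014
finger_force: 40.0
```

Call:
send_rows --motion '[[[0.14,0,0,0],[0.14,0,0,0],[0.14,0,0,0],[0.14,0,0,0],[0.14,0,0,0],[0.14,0,0,0],[0.14,0,0,0],[0,0,0,0]]]'

```text
time_s: 20.85
position: [0.5187, 0.2548, 0.1246]
tcp_rot: [0.925, 0.379, 0.0, -0.0]
wrist_force: [0.6, 0.6, -0.5]
width: 0.0136
finger_force: 40.0
```

Call:
send_rows --motion '[[[0.06,0,0,0],[0.06,0,0,0],[0.06,0,0,0],[0.06,0,0,0],[0,0,0,0]]]'

```text
time_s: 21.35
position: [0.5236, 0.2596, 0.1246]
tcp_rot: [0.925, 0.379, 0.0, -0.0]
wrist_force: [0.6, 0.7, -1.3]
width: 0.0137
finger_force: 40.0
```

Call:
send_rows --motion '[[[0.04,0,0,0],[0.04,0,0,0],[0.04,0,0,0],[0,0,0,0]]]'

```text
time_s: 21.75
position: [0.5261, 0.2621, 0.1246]
tcp_rot: [0.925, 0.379, 0.0, 0.0]
wrist_force: [1.0, -0.8, 0.5]
width: 0.0137
finger_force: 40.0
```

Still no contact at .559 along the slot; I'll carry on in small steps.

Call:
send_rows --motion '[[[0.04,0,0,0],[0.04,0,0,0],[0.03,0,0,0],[0,0,0,0]]]'

```text
time_s: 22.15
position: [0.5282, 0.2643, 0.1245]
tcp_rot: [0.925, 0.379, -0.0, 0.0]
wrist_force: [-0.5, -1.1, 0.4]
width: 0.0138
finger_force: 40.0
```

Call:
send_rows --motion '[[[0.03,0,0,0],[0.03,0,0,0],[0,0,0,0]]]'

```text
time_s: 22.45
position: [0.5282, 0.2644, 0.124]
tcp_rot: [0.925, 0.379, -0.002, 0.001]
wrist_force: [-4.8, -5.4, 2.6]
width: 0.0138
finger_force: 40.0
```

Contact came at .562, against an expected .563. I'll press a little more to make sure it seats.

Call:
send_rows --motion '[[[0.03,0,0,0],[0.03,0,0,0],[0,0,0,0]]]'

```text
time_s: 22.75
position: [0.5283, 0.2644, 0.1239]
tcp_rot: [0.926, 0.379, -0.004, 0.001]
wrist_force: [-11.5, -10.6, 7.1]
width: 0.0135
finger_force: 40.0
```

Call:
send_rows --motion '[[[-0.04,0,0,0],[-0.035,0,0,0],[0,0,0,0]]]'

```text
time_s: 23.05
position: [0.5283, 0.2644, 0.1239]
tcp_rot: [0.926, 0.379, -0.001, 0.0]
wrist_force: [-3.2, -5.3, 0.6]
width: 0.0138
finger_force: 40.0
```

Call:
send_rows --motion '[[[0,0,0,0],[0,0,0,0],[0,0,0,0],[0,0,0,0],[0,0,0,0],[0,0,0,0]]]' --hand 0

```text
time_s: 23.65
position: [0.5294, 0.2654, 0.1246]
tcp_rot: [0.925, 0.379, 0.0, -0.0]
wrist_force: [0.9, -0.6, -0.6]
width: 0.054
finger_force: 0.0
```

Call:
send_rows --motion '[[[0,0,-0.4,0],[0,0,-0.7,0],[0,0,-0.8,0],[0,0,-0.8,0],[0,0,-0.8,0],[0,0,0,0]]]'

```text
time_s: 24.25
position: [0.5317, 0.2662, 0.2351]
tcp_rot: [0.925, 0.379, 0.004, 0.0]
wrist_force: [0.5, 0.5, 0.7]
width: 0.0867
finger_force: 0.0
```

Call:
send_rows --motion '[[[-0.9,0.5,0,0],[-0.9,0.5,0,0],[-0.9,0.5,0,0],[-0.9,0.5,0,0],[-0.9,0.5,0,0],[-0.9,0.5,0,0],[-0.9,0.5,0,0],[0,0,0,0]]]'

```text
time_s: 25.05
position: [0.4672, 0.0553, 0.2292]
tcp_rot: [0.926, 0.377, -0.001, 0.0]
wrist_force: [-0.7, -0.1, 0.4]
width: 0.0868
finger_force: 0.0
```

```bash
python3 - <<'E'
from h import *
s=avg("scene",3);t=avg("top",5);np.savez("avg3.npz",t=t,s=s)
f=lambda im,x,y,w,h,k:cv2.resize(im[y:y+h,x:x+w],None,fx=k,fy=k,interpolation=cv2.INTER_CUBIC)
A=f(s,200,145,80,100,5);B=f(t,180,165,80,60,4.5)
B=np.pad(B*1.4,((0,500-270),(0,0),(0,0)))
cv2.imwrite("pics/fin.png",np.clip(np.hstack([A,B]),0,255).astype(np.uint8)[:,:,::-1])
q=r.observe();print(q["time_s"],q["position"],q["wrist_force"])
# slider flange direction check + pointer rim angle, as before
from scipy.ndimage import map_coordinates
o=np.load("avg.npz")["t"];yaw=float(np.load("pol.npz")["yaw"])
g=t[165:182,180:200].sum()/o[165:182,180:200].sum();D=(t/g-o).mean(2)
c=np.array([.57615,.31152]);th=np.arange(-40,41,.5);a=yaw+np.pi+np.radians(th)
for r_,z in((.018,.173),(.020,.173),(.022,.173),(.024,.173),(.028,.146),(.030,.146),(.032,.146)):
    p=px("top",np.c_[c[0]+r_*np.cos(a),c[1]+r_*np.sin(a),np.full(len(a),z)]);v=map_coordinates(D,[p[:,1],p[:,0]],order=3)
    m=abs(th)<22;w=np.clip(v-.3*v[m].max(),0,None)*m;print(r_,round((th*w).sum()/w.sum(),1))
E
```

```text
25.45 [0.46826859 0.05866477 0.22938321] [0.70131958 0.49320667 1.07699609]
0.018 -0.2
0.02 -0.7
0.022 -0.5
0.024 1.3
0.028 -3.2
0.03 0.5
0.032 1.0
```

View pics/fin.png

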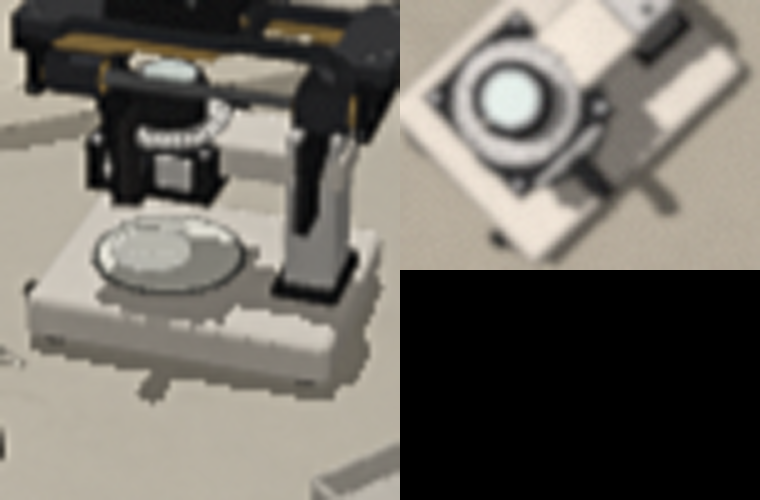

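In the top view the flange lies flat against the head at (560,160) with the grip sticking out. The pointer's rim angle is within about 1° of the index line, the dish hasn't moved and the gripper is clear. I'm handing in.

```bash
python3 -c "
from bench import job_done
print(job_done())"
```

```text
the job is handed in; nothing more can be done
None
```

The job is handed in at about 25 s of the 54 s allowed: the analyser pointer is on the index line to within about 1° by the camera, and the round-window slider is fully home with its flange against the head. I moved nothing else.

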